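Press a dowelled block shut in the quick clamp

TASK

Stand the dry-fitted two-part wooden block on the clamp's board between its two jaws, lengthwise along the bar, and let go of it. Then pump the clamp's orange trigger until the moving jaw has walked up to the block and pressed its two halves fully together; move the jaw with the trigger only, never by pushing on the jaw, and go no harder than it takes (stop when the trigger goes hard; do not crush the wood). Finally press the orange release tab and keep it down until the jaw has sprung fully back open, leaving the closed block standing loose on the clamp's board and the things around undisturbed.

Things in the scene. Friction and masses are not known exactly. Their poses are not given: they have to be found in the camera images.
- quick_clamp: Quick clamp, screwed down. Origin: under its plywood board, on the bar's centre line, midway between the open jaws; z up. Toothed steel bar 14 mm wide, teeth to z = 48 mm, along own y. Board top z = 12 mm, x -25 to 100, y -155 to 105 mm. Black head x -18 to 75, y -150 to -84 mm, 67 mm high. Fixed jaw's face looks to +y at y = -70 mm. Trigger and grip stick out to x = -82 mm.
- moving_jaw: Moving jaw on the bar's end (black, orange hub), 60 mm high; axes as the clamp's, origin at the clamp's origin when fully open. Its face looks to the clamp's -y, at y = +70 mm of this frame, so the open jaws stand 140 mm apart; behind the face it is 22 mm thick. Both jaw faces span the clamp's x 32 to 94 mm, z 14 to 58 mm.
- clamp_jaw (a joint): Travel of the moving jaw along the clamp's -y (towards the fixed jaw), m: 0 = fully open (start), up to 0.050; at about 0.036 it has pressed a block shut against the fixed jaw. A ratchet with 8 mm teeth holds each step; when the trigger is let out the jaw settles back 2 to 5 mm onto its last tooth. A spring of about 3.5 N draws it open while the release tab is down.
- clamp_trigger (a joint): Angle of the orange trigger, rad: 0 = sprung out (start), 0.245 = fully squeezed; upright pivot 115 mm from trigger_pad. Each full squeeze (over nine tenths) walks the jaw one 8 mm tooth; let the trigger come fully out (about 0.4 s) before the next. The jaw pushes with nearly twice the force on the pad. With the block shut the trigger goes hard at about three quarters of its travel.
- trigger_pad (a point): Outer face of the orange trigger (the clamp's +y side) where it is squeezed, 46 mm above the bench. 5 to 12 N moves it about 28 mm towards grip_back (the clamp's -y) while nothing is clamped; 20 to 40 N is right for closing the block, over about 50 N crushes it. The trigger is 10 mm thick, reaches 27 mm to the clamp's -x and 37 mm to +x of this point, z 28 to 62 mm.
- grip_back (a point): Outer face (the clamp's -y side) of the fixed black grip, opposite trigger_pad, 46 mm above the bench; the grip is 10 mm thick, z 28 to 62 mm. Trigger and grip measure 49 mm over their outer faces with the trigger out, 21 mm squeezed. Only the bench lies under them.
- clamp_tab (a joint): Angle of the release tab, rad: 0 = up (start), 0.33 = fully down; about 0.26 frees the bar. Takes about 2 to 8 N. When let go it springs up and the ratchet bites again.
- tab_top (a point): Ribbed top face of the orange release tab, 12 mm from its free end; a plate 24 mm wide (clamp's x) and 40 mm long (y) above the head, hinged at its -y end. 79 mm above the bench when up; pressed straight down 13 mm here it is fully down.
- clamp_bed (a point): Point on the board's top midway between the open jaws and on the jaw faces' middle: the block's middle belongs about here (60 mm from the bar's centre line along the clamp's +x, 12 mm above the bench).
- block: Loose two-part beech block, dry-fitted on two dowels, about 0.26 kg; 44 wide (own x), 40 high (own z), each half 52 mm long (own y). Origin: centre of the underside of the paler half; the darker half follows at own +y beyond the gap. It may lie in the clamp either way round.
- block_cap (a joint): Gap between the block's two halves, m: 0 = fully together; it starts at 0.008 to 0.014. The dowels are snug: about 14 N closes it, and it stays where it is left.
- stamp: Bystander: turned wooden stamp, 29 mm across, 58 mm high; origin under its centre.
- sand_block: Bystander: grey sanding block, 59 x 82 x 26 mm; origin under its centre.
- green_rib: Bystander: green rubber rib lying flat, 98 x 68 x 8 mm; origin under its centre.

How it is judged:
By the outcome, as a careful person would: the job done as asked, in the order asked, and still so for the second after the job is handed in, with the robot touching nothing.
It also fails if it takes over 61 s, if anything falls off the work surface, if the arm or the gripper's body presses on something with over 40 N, if the wrist force passes 120 N, or if a joint passes its speed limit or range.

ROBOT

A 6-joint arm with a two-finger parallel gripper is mounted at the origin on a cart in front of the work surface, level with it; the furniture and walls round the work are solid. World frame = base frame: x ahead of the robot, y to its left, z up, the work surface at z = 0. Lengths are in m, angles in rad, forces in N, time in s.
With the tool pointing down it reaches from about 0.375 to 0.975 m from the base axis. Payload 3.8 kg.
Tool frame: the origin (TCP) lies at the very end of the fingers, on their centre line; the grasp point (between the pads) lies 19 mm behind it; z points along the fingers, y is the line along which they close (so a half turn about z gives the same grasp; the last joint's range is limited). The gripper opens to 85 mm and grips with 20 to 120 N. Pads are 22 mm wide; open, the fingers measure 114 mm over their backs; the gripper's body (76 mm by 85 mm) begins 54 mm behind the grasp point. The pads swing forward as they close: fully open they stand 13 mm farther back than shut.
Start: joints at [-1.324, 0.264, 1.604, -0, 1.274, -0.037], TCP at [0.189, -0.648, 0.231] pointing down, gripper open.
Joint ranges: [-2.63, 2.63], [-0.94, 2.18], [0.31, 2.57], [-1.31, 4.45], [0, 2.66], [-2.55, 2.55]. Speed limits (rad/s): [2.57, 2.57, 3.14, 3.14, 3.14, 3.14].

INTERFACE

Orientations are given as a rotation vector (axis times angle).
In Python, from workcell import * gives the robot as it stands.
- The arm moves only by the shell command python3 -m crank 'ROWS' [OPENING] [FORCE]. ROWS is JSON, a list that holds one entry, the list of rows, each a list of 6 numbers: the shift along the tool's x, y, z in cm, then the turn, a rotation vector about the tool's x, y, z in rad. In form: [[[dx, dy, dz, ax, ay, az], ...]]. A call has 1 to 8 rows; each row shifts and turns the commanded pose from where the row before left it, along the tool's axes as they then stand; what a row does not reach is not made up. A row lasts 1/12 s, in which the tool goes at most 41.7 mm and 7.16 degrees, less where a joint would pass 70% of its speed; a pose out of reach is approached as far as the arm can. A call with a gripper value outside its range is refused whole. OPENING is the finger opening in cm, from 0 to 8.54, set as the call begins (- or left out, the last holds). The fingers move at their own pace and stop on an object; FORCE is the grip in N (left out, the last holds). Time passes only in rows, so rows that do not move let the fingers close. It gives the time, the measured TCP pose, the force, the opening and the grip force at its end, in the units of the state.
- read_state(): the state, without advancing time (a new reading comes with each control period).
- read_camera(name): name is "scene" or "top"; returns the picture (400x640x3 uint8, blue, green, red); there is no depth.
- camera_model(name): a dict with "camera_matrix" (3x3 intrinsics, pixels), "R" (3x3) and "t" (3): a world point X has camera coordinates R X + t. Camera axes: x right, y down, z forward; pixel columns grow to the right and rows downward; lengths in m; the calibration is good to about 2 mm. A picture is of the moment at which its call begins. camera_model takes no time and is no camera call.
- finish_job(): hands the job in; it is judged then, once.
The state is a dict: "time": time; "q": joint angles; "joint_vel": joint speeds; "joint_torque": joint torques, N m; "tool_pos": TCP position; "tcp_rot": TCP orientation; "wrist_force": force on the tool from outside, world axes, zero at the start; "torque": the same for the moment, N m; "width": opening from 0.0 (shut) to 1.0 (fully open); "grip_force": force on a finger pad.
Only numpy, scipy, OpenCV 4.12 (cv2) and the standard library are available. Lean on these libraries where they do the work, as an engineer would, in place of code of your own. Each camera call takes 0.05 s, during which the arm holds its last target. There are 200 camera calls.

## Working session

There is one attempt and no reset: what is moved stays moved. The work goes in short steps, Python scripts to look and compute and a shell command to move; the robot and the scene stay as the last step left them, time stands still between calls to the robot, and variables do not carry over. Pictures are saved under pics/ and viewed, at most 14 in all, crops included, and the job is handed in when it is done.

```bash
ls; mkdir -p pics; python3 - <<'E'
from workcell import *
import cv2
s=read_state();print(s)
for n in("scene","top"):
    cv2.imwrite(f"pics/{n}0.png",read_camera(n)); m=camera_model(n);print(n,m)
E
```

```text
pics
{'time': 0.0, 'q': array([-1.32390986e+00,  2.64736879e-01,  1.60538977e+00,  1.34518811e-07,
        1.27369921e+00, -3.69129177e-02]), 'joint_vel': array([-0.00043269,  0.00209253, -0.00163688, -0.00204088,  0.0005264 ,
        0.0003061 ]), 'joint_torque': array([ 8.76603717e-04, -5.15106869e+01, -3.67311358e+01,  7.77693822e-05,
        1.31412360e-02, -8.20197670e-06]), 'tool_pos': array([ 0.18881273, -0.64728544,  0.22996448]), 'tcp_rot': array([-3.10781827e+00, -4.43982338e-01,  3.67147227e-04]), 'wrist_force': array([ 0.80013064, -0.11824741, -0.22317153]), 'torque': array([-0.02487822, -0.03277175, -0.05068942]), 'grip_force': 0.0, 'width': 1.0013315910121705}
scene {'camera_matrix': array([[416.19728568,   0.        , 314.46909577],
       [  0.        , 416.19728568, 197.88094112],
       [  0.        ,   0.        ,   1.        ]]), 'R': array([[-0.69462414, -0.71909349,  0.02004639],
       [-0.40804483,  0.37090394, -0.834224  ],
       [ 0.59244976, -0.58765196, -0.55106122]]), 't': array([0.25529395, 0.33484453, 0.58367991])}
top {'camera_matrix': array([[514.69926187,   0.        , 329.24358658],
       [  0.        , 514.69926187, 200.97292765],
       [  0.        ,   0.        ,   1.        ]]), 'R': array([[-0.00783169, -0.99985508,  0.01511573],
       [-0.99036044,  0.00566502, -0.13839837],
       [ 0.13829268, -0.01605391, -0.99026128]]), 't': array([-0.15359924,  0.52524188,  1.46580748])}
```

View pics/top0.png

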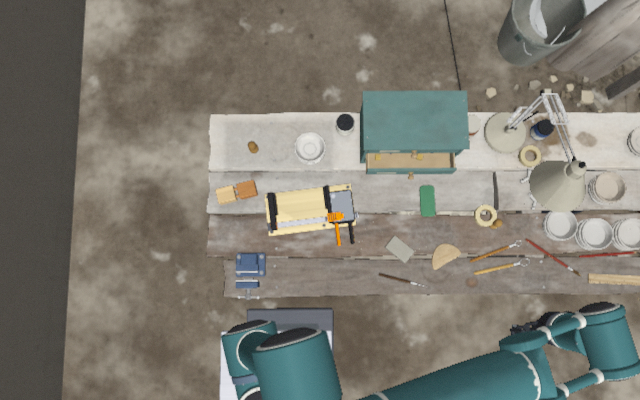

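View pics/scene0.png

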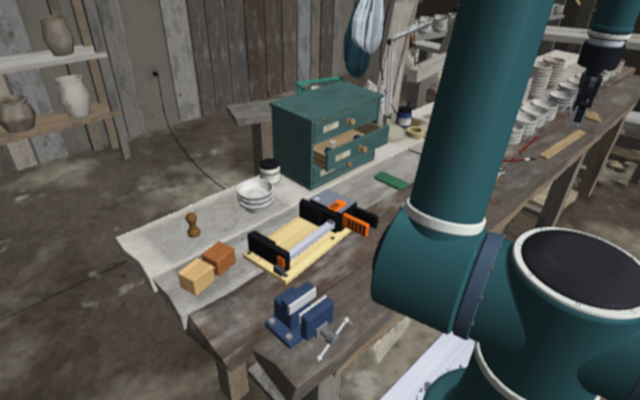

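```bash
python3 - <<'E'
import cv2
a=cv2.imread("pics/top0.png")[165:265,205:365]
cv2.imwrite("pics/topc.png",cv2.resize(a,None,fx=5,fy=5,interpolation=cv2.INTER_CUBIC))
a=cv2.imread("pics/scene0.png")[180:300,170:390]
cv2.imwrite("pics/scenec.png",cv2.resize(a,None,fx=3.6,fy=3.6,interpolation=cv2.INTER_CUBIC))
E
```

```text
(no output)
```

View pics/topc.png

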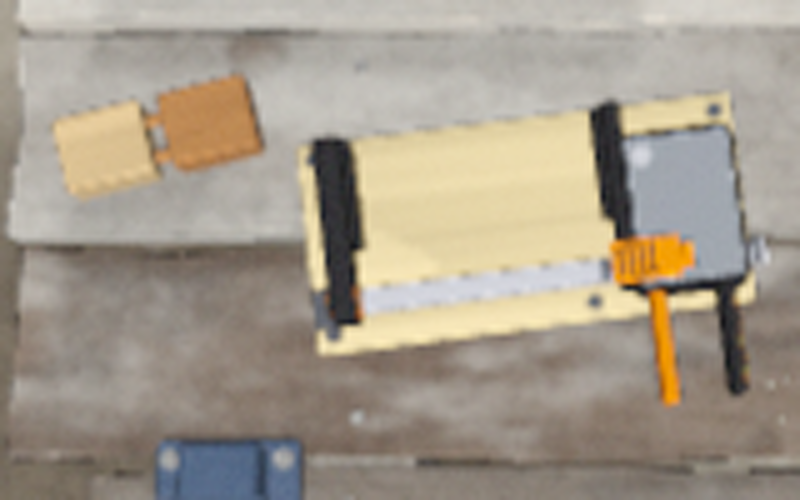

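View pics/scenec.png

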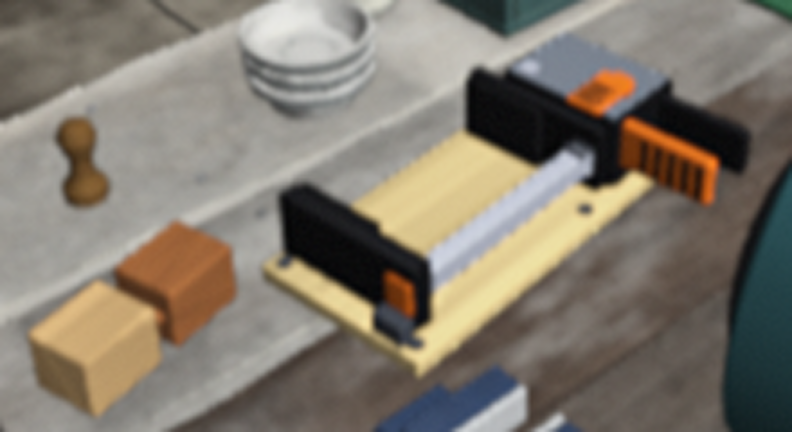

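```bash
cat > h.py <<'E'
from workcell import *
import numpy as np, cv2
from scipy.optimize import least_squares
from scipy.spatial.transform import Rotation as Ro
M={n:camera_model(n) for n in("scene","top")}
def proj(n,X):
    m=M[n]; c=np.atleast_2d(X)@m["R"].T+m["t"]; p=c@m["camera_matrix"].T; return p[:,:2]/p[:,2:]
def ray(n,px,z):
    m=M[n]; C=-m["R"].T@m["t"]; d=m["R"].T@np.linalg.solve(m["camera_matrix"],[*px,1]); return C+d*(z-C[2])/d[2]
def T(p,X):
    X=np.atleast_2d(X); c,s=np.cos(p[2]),np.sin(p[2])
    return np.c_[p[0]+c*X[:,0]-s*X[:,1], p[1]+s*X[:,0]+c*X[:,1], X[:,2]]
E
python3 - <<'E'
from h import *
ct=lambda u,v:(204.6+u/5,164.6+v/5)
cs=lambda u,v:(169.6+u/3.6,179.6+v/3.6)
for n in M: print(n,-M[n]["R"].T@M[n]["t"])
def fit(obs,p0):
    f=lambda p:np.concatenate([(proj(n,T(p,X(p) if callable(X) else X))[0]-px) for n,px,X in obs])
    r=least_squares(f,p0,loss='soft_l1');return r.x,np.round(f(r.x).reshape(-1,2),1).tolist()
b=[((298,148),(.1,.105)),((728,93),(.1,-.155)),((320,354),(-.025,.105)),((756,300),(-.025,-.155))]
o=[("top",ct(*u),np.array([*x,.012])) for u,x in b]
o+=[("scene",cs(418,374),np.array([-.025,.105,.012])),("scene",cs(264,268),np.array([.1,.105,.012]))]
pc,r=fit(o,[.5,.1,.1]);print("clamp",pc,r)
# block gap
def bx(x,y,z,d):
    return lambda p:np.array([x, y+(p[3] if d else 0), z])
h=.026;o=[]
# yaw such that +y (pale->dark) 
tp=[(53,120),(140,101),(162,178),(74,198)]; td=[(157,92),(243,74),(263,151),(178,171)]
xs=[(.022,-h),(.022,h),(-.022,h),(-.022,-h)]
for (u,x) in zip(tp,xs): o.append(("top",ct(*u),bx(*x,.04,0)))
for (u,x) in zip(td,xs): o.append(("top",ct(*u),bx(x[0],x[1]+2*h,.04,1)))
sp=[(30,338),(97,282),(160,330),(95,375)]
# scene: find assignment by projection
pb,r=fit(o,[.6,.4,-2.9+3.14159,.01]) if 0 else fit(o,[.55,.3,3.3,.01]);print("blk",pb,r)
for x in xs: print((proj("scene",T(pb,[x[0],x[1],.04]))[0]-169.6*0-[169.6,179.6])*3.6, (proj("scene",T(pb,[x[0],x[1]+2*h+pb[3],.04]))[0]-[169.6,179.6])*3.6)
c,s=np.cos(pc[2]),np.sin(pc[2]);
def inv(P): d=P[:2]-pc[:2]; return np.round([c*d[0]+s*d[1],-s*d[0]+c*d[1]],4)
for nm,u,z in [("trig root",(647,290),.062),("trig root R",(667,290),.062),("trig tip L",(664,404),.062),("trig tipR",(679,402),.062),("grip tipR",(748,392),.062),("grip tipL",(730,393),.062),("tab L top",(610,238),.079),("tab L bot",(615,286),.079)]:
    print(nm,inv(ray("top",ct(*u),z)))
print(T(pc,[.06,0,.012]))
E
```

```text
scene [-0.03183609  0.4023857   0.59586098]
top [ 0.31626539 -0.13302054  1.52654677]
clamp [ 0.4619742  -0.07860704  0.12353414] [[-0.8, 0.3], [-0.2, 0.2], [-0.4, 0.8], [0.0, 0.2], [0.5, -3.9], [-0.7, -1.7]]
blk [0.56576809 0.14372151 2.84399192 0.01096128] [[-0.0, 3.3], [-0.4, 12.2], [-0.1, -17.4], [0.5, -26.5], [-0.2, 15.1], [-0.3, 23.8], [0.3, -5.9], [0.3, -15.0]]
[ 38.40867869 334.59763675] [156.7040609 299.1462383]
[136.62489074 305.16367236] [249.15695165 271.43945714]
[115.91595142 256.67494495] [224.79660873 225.59338172]
[ 21.08931887 283.74458293] [135.32539904 251.13423655]
trig root [-0.0149 -0.0901]
trig root R [-0.0163 -0.1014]
trig tip L [-0.0805 -0.0911]
trig tipR [-0.0805 -0.0997]
grip tipR [-0.08   -0.1394]
grip tipL [-0.0792 -0.1291]
tab L top [ 0.0156 -0.0726]
tab L bot [-0.0119 -0.0719]
[[ 0.52151696 -0.07121382  0.012     ]]
```

```bash
python3 - <<'E'
from h import *
ct=lambda u,v:(204.6+u/5,164.6+v/5)
h=.026
tp=[(53,120),(140,101),(162,178),(74,198)]; td=[(157,92),(243,74),(263,151),(178,171)]
xs=[(-.022,-h),(-.022,h),(.022,h),(.022,-h)]
def f(p):
    X=[[x,y,.04] for x,y in xs]+[[x,y+2*h+p[3],.04] for x,y in xs]
    return (proj("top",T(p,X))-[ct(*u) for u in tp+td]).ravel()
r=least_squares(f,[.55,.15,3.3,.01]);p=r.x;print(p,np.round(r.fun,1))
print("center",T(p,[0,h+p[3]/2,0]), "yaw",p[2]-np.pi)
X=[[x,y,.04] for x,y in xs]+[[x,y+2*h+p[3],.04] for x,y in xs]
print(np.round((proj("scene",T(p,X))-[169.6,179.6])*3.6))
R=Ro.from_rotvec(read_state()["tcp_rot"]).as_matrix();print(R)
E
```

```text
[0.54506024 0.14340001 3.39159151 0.00968513] [ 0.4  0.8  0.4  0.1 -0.5 -0.8 -0.4 -0.4  0.2  1.1  0.4  0.3 -0.1 -0.7
 -0.5 -0.3]
center [[0.55269078 0.11351625 0.        ]] yaw 0.24999885812634393
[[ 33. 326.]
 [104. 271.]
 [164. 301.]
 [ 94. 359.]
 [117. 262.]
 [181. 212.]
 [239. 239.]
 [176. 291.]]
[[ 9.60003174e-01  2.79988695e-01 -4.86735942e-04]
 [ 2.79989100e-01 -9.60001030e-01  2.03133760e-03]
 [ 1.01484558e-04 -2.08637130e-03 -9.99997818e-01]]
```

```bash
cat >> h.py <<'E'
PC=np.array([.4620,-.0786,.1235]); PB=np.array([.5451,.1434,3.3916])
def plan(pos,yaw,N,st=None):
    """N equal rows to TCP pos with tool down and tool-x at world yaw"""
    s=read_state(); p=s["tool_pos"]; R=Ro.from_rotvec(s["tcp_rot"]).as_matrix()
    c,sn=np.cos(yaw),np.sin(yaw); Rt=np.array([[c,sn,0],[sn,-c,0],[0,0,-1.]])
    w=Ro.from_matrix(R.T@Rt).as_rotvec()/N; E=Ro.from_rotvec(w).as_matrix()
    A=np.zeros((3,3));Rk=R
    for k in range(N): A+=Rk; Rk=Rk@E
    d=np.linalg.solve(A,np.array(pos)-p)*100
    print("row",np.round(d,3).tolist(),np.round(w,4).tolist(),"N",N,"step mm",np.linalg.norm(d)*10,"total",np.round(d*N,2))
E
python3 - <<'E'
from h import *
g=T(PB,[0,.046,0])[0];print(g)
plan([g[0],g[1],.13],np.pi/2+.25,24)
E
```

```text
[0.55648091 0.09883011 0.        ]
row [3.815, -0.354, 0.419] [-0.0001, -0.0001, -0.064] N 24 step mm 38.54014251582753 total [91.56 -8.5  10.05]
```

```bash
python3 -m crank '[[[3.8,-0.35,0.4,0,0,-0.064],[3.8,-0.35,0.4,0,0,-0.064],[3.8,-0.35,0.4,0,0,-0.064],[3.8,-0.35,0.4,0,0,-0.064],[3.8,-0.35,0.4,0,0,-0.064],[3.8,-0.35,0.4,0,0,-0.064],[3.8,-0.35,0.4,0,0,-0.064],[3.8,-0.35,0.4,0,0,-0.064]]]' 7
python3 -m crank '[[[3.8,-0.35,0.4,0,0,-0.064],[3.8,-0.35,0.4,0,0,-0.064],[3.8,-0.35,0.4,0,0,-0.064],[3.8,-0.35,0.4,0,0,-0.064],[3.8,-0.35,0.4,0,0,-0.064],[3.8,-0.35,0.4,0,0,-0.064],[3.8,-0.35,0.4,0,0,-0.064],[3.8,-0.35,0.4,0,0,-0.064]]]'
python3 -m crank '[[[3.8,-0.35,0.4,0,0,-0.064],[3.8,-0.35,0.4,0,0,-0.064],[3.8,-0.35,0.4,0,0,-0.064],[3.8,-0.35,0.4,0,0,-0.064],[3.8,-0.35,0.4,0,0,-0.064],[3.8,-0.35,0.4,0,0,-0.064],[3.8,-0.35,0.4,0,0,-0.064],[3.8,-0.35,0.4,0,0,-0.064]]]'
python3 - <<'E'
from h import *
a=read_camera("scene")[180:300,170:390]
cv2.imwrite("pics/s1.png",cv2.resize(a,None,fx=3.6,fy=3.6,interpolation=cv2.INTER_CUBIC))
s=read_state();print(s["time"],s["tool_pos"],s["width"])
print((proj("scene",s["tool_pos"])-[169.6,179.6])*3.6)
g=T(PB,[0,.046,0])[0];plan([g[0],g[1],.09],np.pi/2+.25,4)
E
```

```text
time: 0.77
tool_pos: [0.4395, -0.4761, 0.1984]
tcp_rot: [-2.894, -1.222, 0.0]
wrist_force: [0.2, -0.2, 0.0]
width: 0.819
grip_force: 0.0
time: 1.43
tool_pos: [0.5725, -0.2049, 0.1666]
tcp_rot: [-2.49, -1.915, 0.0]
wrist_force: [0.1, -0.3, -0.0]
width: 0.819
grip_force: 0.0
time: 2.1
tool_pos: [0.5557, 0.0966, 0.1347]
tcp_rot: [-1.924, -2.483, 0.0]
wrist_force: [0.7, -0.0, -0.4]
width: 0.82
grip_force: 0.0
2.15 [0.55252753 0.10250581 0.13354603] 0.8162553795093933
[[136.84847746 135.21574194]]
row [-0.117, 0.075, 1.088] [-0.0008, -0.0013, 0.0019] N 4 step mm 10.969853208038016 total [-0.47  0.3   4.35]
```

View pics/s1.png

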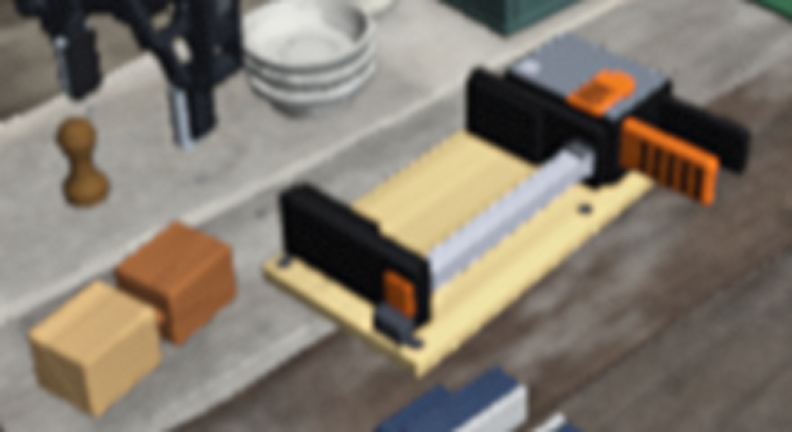

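```bash
python3 -m crank '[[[-0.12,0.2,2,0,0,0.002],[-0.12,0.2,2,0,0,0.002],[-0.12,0,2,0,0,0.002],[-0.12,0,2,0,0,0.002],[0,0,2,0,0,0],[0,0,1,0,0,0],[0,0,0,0,0,0]]]'
python3 - <<'E'
from h import *
a=read_camera("scene")[180:300,170:390]
cv2.imwrite("pics/s2.png",cv2.resize(a,None,fx=3.6,fy=3.6,interpolation=cv2.INTER_CUBIC))
g=T(PB,[0,.046,0])[0];plan([g[0],g[1],.008],np.pi/2+.25,1)
E
```

```text
time: 2.73
tool_pos: [0.5584, 0.0906, 0.0221]
tcp_rot: [-1.936, -2.468, 0.007]
wrist_force: [-0.2, 0.5, -1.0]
width: 0.822
grip_force: 0.0
row [0.862, -0.123, 1.584] [-0.0036, -0.0005, -0.0092] N 1 step mm 18.070823923128543 total [ 0.86 -0.12  1.58]
```

View pics/s2.png

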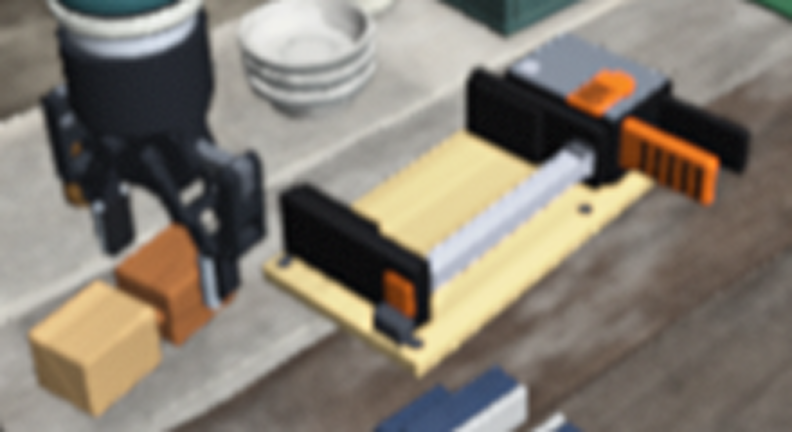

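```bash
python3 -m crank '[[[1,-0.1,0,-0.003,0,-0.009],[0,0,0.7,0,0,0],[0,0,0.6,0,0,0],[0,0,0,0,0,0]]]'
python3 -m crank '[[[0,0,0,0,0,0],[0,0,0,0,0,0],[0,0,0,0,0,0],[0,0,0,0,0,0],[0,0,0,0,0,0]]]' 3.6 50
```

```text
time: 3.12
tool_pos: [0.5574, 0.1008, 0.0118]
tcp_rot: [1.925, 2.481, 0.003]
wrist_force: [-0.2, 0.5, -0.3]
width: 0.819
grip_force: 0.0
time: 3.53
tool_pos: [0.5584, 0.1006, 0.0128]
tcp_rot: [1.926, 2.479, 0.005]
wrist_force: [-0.1, -0.4, 1.3]
width: 0.505
grip_force: 52.7
```

```bash
python3 -m crank '[[[0,0,-1,0,0,0],[0,0,-2,0,0,0],[0,0,-2,0,0,0],[0,0,-2,0,0,0],[0,0,-1.2,0,0,0],[0,0,0,0,0,0],[0,0,0,0,0,0]]]'
python3 - <<'E'
from h import *
s=read_state()
d=np.array([.5584,.1006])-PB[:2];y=-np.sin(PB[2])*d[0]+np.cos(PB[2])*d[1];x=np.cos(PB[2])*d[0]+np.sin(PB[2])*d[1];print("own",x,y)
g=T(PC,[.06,-(y-.0308),0])[0];print(g)
plan([*g[:2],.095],np.pi/2+PC[2],8)
cv2.imwrite("pics/s3.png",cv2.resize(np.hstack([read_camera("scene")[160:300,170:390],read_camera("top")[140:280,200:365]]),None,fx=2,fy=2))
E
```

```text
time: 4.12
tool_pos: [0.5581, 0.1006, 0.0949]
tcp_rot: [1.925, 2.479, 0.005]
wrist_force: [-0.4, -0.0, -3.3]
width: 0.503
grip_force: 52.4
own -0.002297316927831191 0.04475994118554112
[ 0.52326269 -0.08506244  0.        ]
row [-2.194, -0.876, -0.003] [0.0006, -0.0, 0.0158] N 8 step mm 23.623323437344013 total [-17.55  -7.01  -0.03]
```

```bash
python3 -m crank '[[[-1.2,-0.48,0,0,0,0.016],[-2.3,-0.92,0,0,0,0.016],[-2.5,-1,0,0,0,0.016],[-2.5,-1,0,0,0,0.016],[-2.5,-1,0,0,0,0.016],[-2.5,-1,0,0,0,0.016],[-2.3,-0.92,0,0,0,0.016],[-1.75,-0.69,0,0,0,0.014]]]'
python3 -m crank '[[[0,0,0,0,0,0],[0,0,0,0,0,0],[0,0,1.5,0,0,0],[0,0,1,0,0,0],[0,0,0,0,0,0]]]'
python3 - <<'E'
from h import *
s=read_state()
g=T(PC,[.06,-.014,0])[0]
plan([*g[:2],.0255],np.pi/2+PC[2],1)
A=cv2.resize(read_camera("scene")[180:280,210:390],None,fx=4.4,fy=4.4,interpolation=cv2.INTER_CUBIC)
cv2.imwrite("pics/s4.png",A)
E
```

```text
time: 4.88
tool_pos: [0.5204, -0.0873, 0.0925]
tcp_rot: [-2.082, -2.352, -0.0]
wrist_force: [-0.7, 0.6, -2.9]
width: 0.504
grip_force: 52.3
time: 5.3
tool_pos: [0.5199, -0.0839, 0.0659]
tcp_rot: [-2.076, -2.353, 0.001]
wrist_force: [-1.2, 0.1, -2.5]
width: 0.505
grip_force: 52.2
row [-0.175, 0.33, 4.042] [-0.0027, -0.0025, 0.0012] N 1 step mm 40.595577203535726 total [-0.17  0.33  4.04]
```

View pics/s4.png

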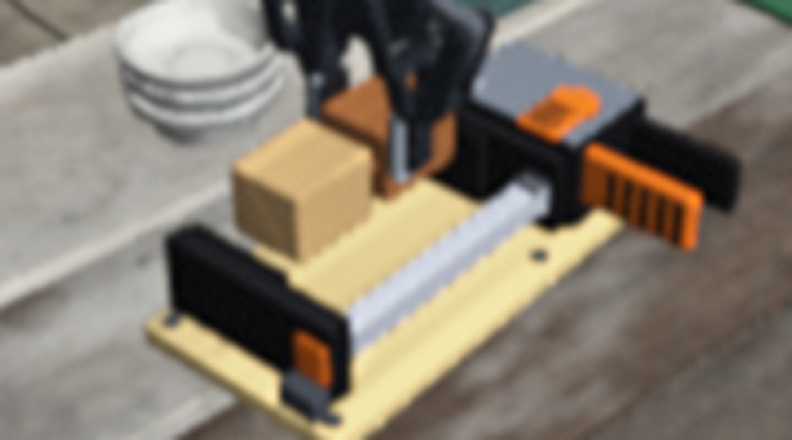

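```bash
python3 -m crank '[[[-0.1,0.2,1.2,0,0,0],[0,0,1.2,0,0,0],[0,0,1,0,0,0],[0,0,0.4,0,0,0],[0,0,0.2,0,0,0],[0,0,0,0,0,0]]]'
```

```text
time: 5.85
tool_pos: [0.5241, -0.0856, 0.0281]
tcp_rot: [2.079, 2.355, 0.003]
wrist_force: [-0.5, 0.5, -2.7]
width: 0.506
grip_force: 52.2
```

```bash
python3 -m crank '[[[0,0,0.2,0,0,0],[0,0,0.15,0,0,0],[0,0,0,0,0,0]]]'
```

```text
time: 6.1
tool_pos: [0.525, -0.0858, 0.0257]
tcp_rot: [2.078, 2.353, 0.004]
wrist_force: [0.2, -0.3, -2.2]
width: 0.505
grip_force: 52.2
```

```bash
python3 -m crank '[[[0,0,0.1,0,0,0],[0,0,0,0,0,0]]]'
```

```text
time: 6.27
tool_pos: [0.525, -0.0858, 0.0248]
tcp_rot: [2.078, 2.353, 0.004]
wrist_force: [0.0, 0.7, -2.3]
width: 0.505
grip_force: 52.4
```

```bash
python3 -m crank '[[[0,0,0.1,0,0,0],[0,0,0,0,0,0]]]'; python3 -m crank '[[[0,0,0.1,0,0,0],[0,0,0,0,0,0]]]'
```

```text
time: 6.43
tool_pos: [0.5251, -0.0858, 0.0247]
tcp_rot: [2.078, 2.353, 0.004]
wrist_force: [-2.4, -0.0, 5.5]
width: 0.507
grip_force: 53.1
time: 6.6
tool_pos: [0.5251, -0.0858, 0.0247]
tcp_rot: [2.078, 2.354, 0.004]
wrist_force: [-6.1, 0.7, 12.3]
width: 0.506
grip_force: 54.1
```

```bash
python3 -m crank '[[[0,0,-0.15,0,0,0],[0,0,0,0,0,0]]]'; python3 -m crank '[[[0,0,0,0,0,0],[0,0,0,0,0,0],[0,0,0,0,0,0],[0,0,0,0,0,0]]]' 5.8
python3 -m crank '[[[0,0,-1,0,0,0],[0,0,-2,0,0,0],[0,0,-3,0,0,0],[0,0,-3,0,0,0],[0,0,-1,0,0,0],[0,0,0,0,0,0],[0,0,0,0,0,0]]]'
python3 - <<'E'
from h import *
g=T(PC,[-.055,-.068,0])[0];print(g)
plan([*g[:2],.12],np.pi/2+PC[2],6)
A=cv2.resize(read_camera("scene")[180:280,210:390],None,fx=4.4,fy=4.4,interpolation=cv2.INTER_CUBIC)
cv2.imwrite("pics/s5.png",A)
E
```

```text
time: 6.77
tool_pos: [0.5254, -0.0859, 0.0248]
tcp_rot: [2.077, 2.352, 0.005]
wrist_force: [0.5, -0.3, 5.3]
width: 0.506
grip_force: 53.4
time: 7.1
tool_pos: [0.5249, -0.0858, 0.024]
tcp_rot: [2.078, 2.354, 0.004]
wrist_force: [0.5, -0.6, -0.8]
width: 0.679
grip_force: 0.0
time: 7.68
tool_pos: [0.5249, -0.0859, 0.1247]
tcp_rot: [2.077, 2.352, 0.005]
wrist_force: [-0.2, -0.5, -0.1]
width: 0.678
grip_force: 0.0
[ 0.41579557 -0.15285733  0.        ]
row [-0.883, -1.943, 0.073] [0.0008, 0.0, 0.0001] N 6 step mm 21.351168585160014 total [ -5.3  -11.66   0.44]
```

View pics/s5.png

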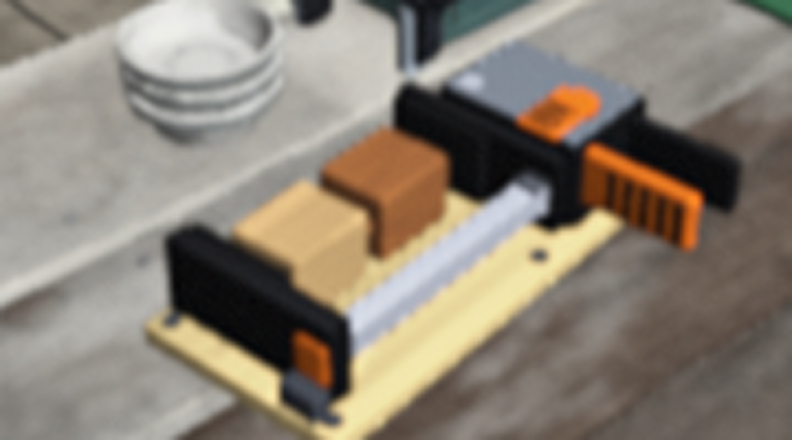

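```bash
python3 -m crank '[[[-0.5,-1.1,0,0,0,0],[-0.9,-2,0,0,0,0],[-1,-2.2,0,0,0,0],[-1,-2.2,0,0,0,0],[-0.9,-2,0,0,0,0],[-0.7,-1.5,0,0,0,0],[-0.3,-0.7,0,0,0,0],[0,0,0,0,0,0]]]' 0 60
python3 -m crank '[[[0,0,1.5,0,0,0],[0,0,2.5,0,0,0],[0,0,2.5,0,0,0],[0,0,1.5,0,0,0],[0,0,0.4,0,0,0],[0,0,0,0,0,0],[0,0,0,0,0,0]]]'
python3 - <<'E'
from h import *
g=T(PC,[-.055,-.0785,0])[0]
plan([*g[:2],.037],np.pi/2+PC[2],1)
A=cv2.resize(read_camera("scene")[180:280,210:390],None,fx=4.4,fy=4.4,interpolation=cv2.INTER_CUBIC)
cv2.imwrite("pics/s6.png",A)
E
```

```text
time: 8.4
tool_pos: [0.4121, -0.153, 0.1219]
tcp_rot: [-2.081, -2.351, -0.002]
wrist_force: [-1.0, -0.1, -0.2]
width: 0.002
grip_force: 0.0
time: 8.98
tool_pos: [0.4157, -0.1527, 0.0398]
tcp_rot: [2.078, 2.354, 0.004]
wrist_force: [0.6, -0.8, -0.3]
width: 0.0
grip_force: 0.0
row [-1.07, 0.007, 0.28] [0.0029, -0.0006, 0.0008] N 1 step mm 11.057447000059469 total [-1.07  0.01  0.28]
```

View pics/s6.png

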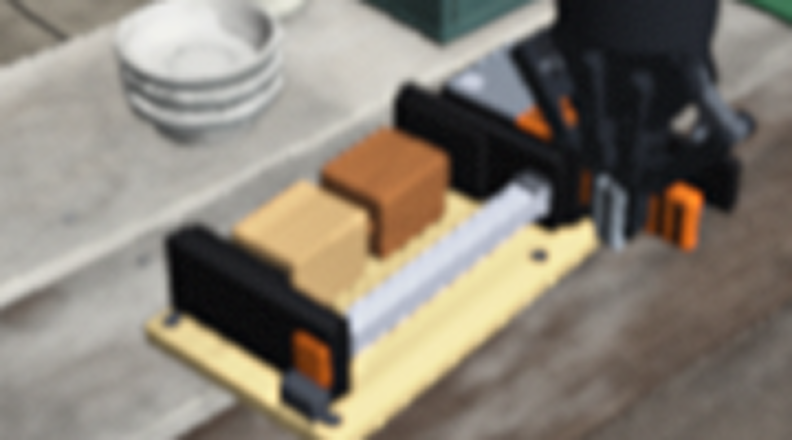

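```bash
python3 -m crank '[[[0,-0.8,-0.5,0,0,0],[-0.6,0,0,0,0,0],[0,0,0,0,0,0]]]'; python3 -m crank '[[[-0.4,0,0,0,0,0],[0,0,0,0,0,0]]]'; python3 -m crank '[[[-0.4,0,0,0,0,0],[0,0,0,0,0,0]]]'
```

```text
time: 9.28
tool_pos: [0.4089, -0.161, 0.0461]
tcp_rot: [2.077, 2.351, 0.005]
wrist_force: [0.6, -0.0, -0.0]
width: 0.002
grip_force: 0.0
time: 9.45
tool_pos: [0.4091, -0.1646, 0.0453]
tcp_rot: [2.078, 2.352, 0.004]
wrist_force: [-0.5, -0.1, 0.4]
width: 0.001
grip_force: 0.0
time: 9.62
tool_pos: [0.409, -0.1677, 0.0448]
tcp_rot: [2.08, 2.353, 0.005]
wrist_force: [0.2, 2.7, 2.7]
width: -0.001
grip_force: 1.7
```

```bash
python3 -m crank '[[[-0.6,0,0,0,0,0],[-0.6,0,0,0,0,0],[-0.6,0,0,0,0,0],[-0.6,0,0,0,0,0],[0,0,0,0,0,0]]]'; python3 -m crank '[[[-0.3,0,0,0,0,0],[0,0,0,0,0,0]]]'
```

```text
time: 10.03
tool_pos: [0.4125, -0.1905, 0.0446]
tcp_rot: [2.081, 2.353, 0.008]
wrist_force: [2.1, 6.9, 2.6]
width: 0.002
grip_force: 3.4
time: 10.2
tool_pos: [0.4124, -0.1929, 0.0444]
tcp_rot: [-2.08, -2.353, -0.008]
wrist_force: [2.2, 8.0, 2.4]
width: 0.001
grip_force: 3.6
```

```bash
python3 -m crank '[[[-0.3,0,0,0,0,0],[0,0,0,0,0,0]]]'; python3 - <<'E'
from h import *
A=read_camera("scene")[180:280,210:390]
cv2.imwrite("pics/j1.png",A)
b=cv2.imread("pics/s6.png");b=cv2.resize(b,(180,100))
# jaw orange hub centroid
for im in (b,A):
    h=cv2.inRange(im[70:95,60:80],(0,50,170),(60,150,255));m=cv2.moments(h,True);print(m["m10"]/max(m["m00"],1)+60,m["m01"]/max(m["m00"],1)+70,m["m00"])
print(read_state()["wrist_force"],read_state()["tool_pos"])
# expected
for d in(0,.008,.016): print(proj("scene",T(PC,[0,.07-d+.022,.04]))-[210,180])
E
```

```text
time: 10.37
tool_pos: [0.4124, -0.1944, 0.0442]
tcp_rot: [-2.08, -2.35, -0.01]
wrist_force: [1.9, 14.3, 5.5]
width: -0.001
grip_force: 6.2
73.0 82.0 3.0
76.0 78.0 1.0
[ 1.70445489 13.54750049  4.87198105] [ 0.41239391 -0.19439644  0.04425801]
[[70.97743453 79.86334494]]
[[73.72051777 77.78417244]]
[[76.42897393 75.7312462 ]]
```

```bash
cat > jaw.py <<'E'
from h import *
A=read_camera("scene")
hsv=cv2.cvtColor(A,cv2.COLOR_BGR2HSV)
m=cv2.inRange(hsv,(4,180,90),(16,255,255))
n,l,s,c=cv2.connectedComponentsWithStats(m[230:275,265:320])
k=[i for i in range(1,n) if s[i,4]>8]
print([(np.round(c[i]+[265,230],1).tolist(),int(s[i,4])) for i in k])
print([np.round(proj("scene",T(PC,[0,.092-d,.03]))[0],1).tolist() for d in(0,.008,.016,.024,.032,.036)])
E
python3 -m crank '[[[0.9,0,0,0,0,0],[0.9,0,0,0,0,0],[0.9,0,0,0,0,0],[0.7,0,0,0,0,0],[0,0,0,0,0,0],[0,0,0,0,0,0],[0,0,0,0,0,0],[0,0,0,0,0,0]]]'; python3 jaw.py
python3 -m crank '[[[-0.7,0,0,0,0,0],[-0.7,0,0,0,0,0],[-0.7,0,0,0,0,0],[-0.5,0,0,0,0,0],[-0.5,0,0,0,0,0],[-0.2,0,0,0,0,0],[0,0,0,0,0,0]]]'; python3 jaw.py
```

```text
time: 11.08
tool_pos: [0.4092, -0.1643, 0.0451]
tcp_rot: [2.077, 2.352, 0.004]
wrist_force: [0.2, -0.1, 0.7]
width: -0.001
grip_force: 0.0
[([283.4, 259.8], 73)]
[[281.1, 263.7], [283.8, 261.6], [286.5, 259.5], [289.2, 257.5], [291.8, 255.4], [293.1, 254.5]]
time: 11.72
tool_pos: [0.4129, -0.1942, 0.0446]
tcp_rot: [-2.081, -2.35, -0.011]
wrist_force: [2.7, 13.7, 3.7]
width: -0.001
grip_force: 6.0
[([286.6, 256.8], 71)]
[[281.1, 263.7], [283.8, 261.6], [286.5, 259.5], [289.2, 257.5], [291.8, 255.4], [293.1, 254.5]]
```

```bash
python3 -m crank '[[[0.9,0,0,0,0,0],[0.9,0,0,0,0,0],[0.9,0,0,0,0,0],[0.7,0,0,0,0,0],[0,0,0,0,0,0],[0,0,0,0,0,0],[0,0,0,0,0,0],[0,0,0,0,0,0]]]'; python3 jaw.py|head -1
python3 -m crank '[[[-0.7,0,0,0,0,0],[-0.7,0,0,0,0,0],[-0.7,0,0,0,0,0],[-0.5,0,0,0,0,0],[-0.5,0,0,0,0,0],[-0.2,0,0,0,0,0],[0,0,0,0,0,0]]]'; python3 jaw.py|head -1
python3 -m crank '[[[0.9,0,0,0,0,0],[0.9,0,0,0,0,0],[0.9,0,0,0,0,0],[0.7,0,0,0,0,0],[0,0,0,0,0,0],[0,0,0,0,0,0],[0,0,0,0,0,0],[0,0,0,0,0,0]]]'; python3 jaw.py|head -1
```

```text
time: 12.43
tool_pos: [0.4089, -0.1633, 0.045]
tcp_rot: [2.077, 2.353, 0.004]
wrist_force: [0.2, -1.0, -0.0]
width: 0.004
grip_force: 0.0
[([285.9, 257.3], 68)]
time: 13.07
tool_pos: [0.4127, -0.1941, 0.0446]
tcp_rot: [-2.081, -2.352, -0.009]
wrist_force: [3.2, 10.0, 3.7]
width: -0.001
grip_force: 4.2
[([289.6, 254.9], 74)]
time: 13.78
tool_pos: [0.4088, -0.1622, 0.045]
tcp_rot: [2.077, 2.353, 0.004]
wrist_force: [1.0, 0.2, -0.1]
width: 0.003
grip_force: 0.0
[([288.6, 255.4], 72)]
```

```bash
python3 -m crank '[[[-0.7,0,0,0,0,0],[-0.7,0,0,0,0,0],[-0.7,0,0,0,0,0],[-0.5,0,0,0,0,0],[-0.3,0,0,0,0,0],[0,0,0,0,0,0]]]';python3 -m crank '[[[-0.3,0,0,0,0,0],[0,0,0,0,0,0]]]'
```

```text
time: 14.33
tool_pos: [0.4123, -0.1881, 0.0445]
tcp_rot: [-2.082, -2.35, -0.012]
wrist_force: [3.5, 14.6, 3.3]
width: 0.001
grip_force: 6.8
time: 14.5
tool_pos: [0.4126, -0.191, 0.0445]
tcp_rot: [-2.081, -2.35, -0.012]
wrist_force: [4.2, 15.5, 4.0]
width: -0.002
grip_force: 6.5
```

```bash
python3 -m crank '[[[-0.2,0,0,0,0,0],[0,0,0,0,0,0]]]'; python3 jaw.py|head -1
```

```text
time: 14.67
tool_pos: [0.4125, -0.1928, 0.0445]
tcp_rot: [-2.08, -2.35, -0.011]
wrist_force: [2.7, 14.8, 4.0]
width: 0.003
grip_force: 6.7
[([291.7, 253.1], 71)]
```

```bash
python3 -m crank '[[[-0.2,0,0,0,0,0],[0,0,0,0,0,0]]]'; python3 -m crank '[[[0.9,0,0,0,0,0],[0.9,0,0,0,0,0],[0.9,0,0,0,0,0],[0.7,0,0,0,0,0],[0,0,0,0,0,0],[0,0,0,0,0,0],[0,0,0,0,0,0],[0,0,0,0,0,0]]]'; python3 jaw.py|head -1
python3 -m crank '[[[-0.7,0,0,0,0,0],[-0.5,0,0,0,0,0],[-0.3,0,0,0,0,0],[-0.2,0,0,0,0,0],[0,0,0,0,0,0]]]'
```

```text
time: 14.88
tool_pos: [0.4125, -0.1944, 0.0444]
tcp_rot: [-2.08, -2.349, -0.011]
wrist_force: [2.6, 16.4, 6.1]
width: 0.002
grip_force: 7.1
time: 15.55
tool_pos: [0.4092, -0.1644, 0.0451]
tcp_rot: [2.077, 2.352, 0.004]
wrist_force: [0.1, -0.1, 0.7]
width: -0.003
grip_force: 0.0
[([291.4, 253.4], 71)]
time: 16.02
tool_pos: [0.4104, -0.1781, 0.0446]
tcp_rot: [-2.08, -2.349, -0.01]
wrist_force: [1.0, 15.6, 6.8]
width: 0.0
grip_force: 7.3
```

Fifth stroke now; small steps, watching the force.

```bash
python3 -m crank '[[[-0.3,0,0,0,0,0],[0,0,0,0,0,0]]]';python3 -m crank '[[[-0.2,0,0,0,0,0],[0,0,0,0,0,0]]]'; python3 -m crank '[[[-0.1,0,0,0,0,0],[0,0,0,0,0,0]]]'
```

```text
time: 16.18
tool_pos: [0.4109, -0.1809, 0.0446]
tcp_rot: [-2.08, -2.35, -0.011]
wrist_force: [1.8, 15.7, 6.7]
width: 0.002
grip_force: 7.2
time: 16.35
tool_pos: [0.4113, -0.1827, 0.0446]
tcp_rot: [-2.08, -2.35, -0.011]
wrist_force: [2.4, 15.5, 5.8]
width: -0.002
grip_force: 7.3
time: 16.52
tool_pos: [0.4115, -0.1837, 0.0446]
tcp_rot: [-2.08, -2.35, -0.011]
wrist_force: [3.5, 15.5, 6.3]
width: 0.001
grip_force: 7.2
```

```bash
python3 -m crank '[[[-0.2,0,0,0,0,0],[0,0,0,0,0,0]]]';python3 -m crank '[[[-0.1,0,0,0,0,0],[0,0,0,0,0,0]]]'; python3 -m crank '[[[-0.1,0,0,0,0,0],[0,0,0,0,0,0]]]'
```

```text
time: 16.68
tool_pos: [0.4118, -0.1852, 0.0446]
tcp_rot: [-2.081, -2.349, -0.013]
wrist_force: [2.9, 18.2, 6.7]
width: -0.0
grip_force: 8.3
time: 16.85
tool_pos: [0.4119, -0.1856, 0.0446]
tcp_rot: [-2.08, -2.348, -0.014]
wrist_force: [4.4, 20.6, 7.6]
width: -0.0
grip_force: 9.4
time: 17.02
tool_pos: [0.4119, -0.1859, 0.0446]
tcp_rot: [-2.08, -2.347, -0.015]
wrist_force: [4.0, 23.1, 8.7]
width: 0.002
grip_force: 10.3
```

```bash
python3 -m crank '[[[-0.15,0,0,0,0,0],[0,0,0,0,0,0]]]';python3 -m crank '[[[-0.1,0,0,0,0,0],[0,0,0,0,0,0],[0,0,0,0,0,0]]]'; python3 jaw.py; python3 - <<'E'
from h import *
A=cv2.resize(read_camera("scene")[180:280,210:390],None,fx=4.4,fy=4.4,interpolation=cv2.INTER_CUBIC)
cv2.imwrite("pics/s7.png",A)
E
```

```text
time: 17.18
tool_pos: [0.4121, -0.1866, 0.0446]
tcp_rot: [-2.08, -2.346, -0.017]
wrist_force: [4.8, 24.5, 9.7]
width: -0.004
grip_force: 11.6
time: 17.43
tool_pos: [0.4122, -0.1869, 0.0445]
tcp_rot: [-2.079, -2.345, -0.017]
wrist_force: [5.2, 29.2, 11.2]
width: -0.003
grip_force: 13.5
[([293.1, 252.1], 64)]
[[281.1, 263.7], [283.8, 261.6], [286.5, 259.5], [289.2, 257.5], [291.8, 255.4], [293.1, 254.5]]
```

View pics/s7.png

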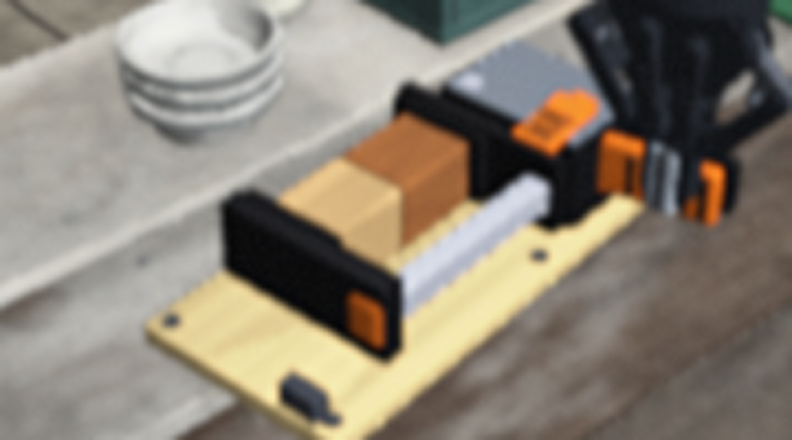

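```bash
python3 -m crank '[[[0.9,0,0,0,0,0],[0.9,0,0,0,0,0],[0.9,0,0,0,0,0],[0.9,0,0,0,0,0],[0,0,-2,0,0,0],[0,0,-3,0,0,0],[0,0,-2,0,0,0],[0,0,0,0,0,0]]]'; python3 - <<'E'
from h import *
g=T(PC,[.002,-.075,0])[0]
plan([*g[:2],.095],np.pi/2+PC[2],5)
E
python3 jaw.py|head -1
```

```text
time: 18.2
tool_pos: [0.411, -0.1593, 0.1194]
tcp_rot: [2.072, 2.347, 0.007]
wrist_force: [0.7, -0.6, 0.3]
width: 0.0
grip_force: 0.0
row [-0.023, 1.247, 0.495] [0.0021, 0.0011, 0.0001] N 5 step mm 13.423118849823233 total [-0.12  6.24  2.48]
[([291.5, 253.5], 70)]
```

```bash
python3 -m crank '[[[0,1.2,0,0.002,0.001,0],[0,1.6,0,0.002,0.001,0],[0,1.7,0,0.002,0.001,0],[-0.1,1.2,0.5,0.002,0.001,0],[0,0.5,1,0.002,0.001,0],[0,0,1,0,0,0],[0,0,0,0,0,0],[0,0,0,0,0,0]]]'; python3 - <<'E'
from h import *
g=T(PC,[.002,-.075,0])[0]
plan([*g[:2],.085],np.pi/2+PC[2],1)
A=cv2.resize(read_camera("scene")[180:280,210:390],None,fx=4.4,fy=4.4,interpolation=cv2.INTER_CUBIC)
cv2.imwrite("pics/s8.png",A)
E
```

```text
time: 18.92
tool_pos: [0.4666, -0.1498, 0.0872]
tcp_rot: [-2.07, -2.345, 0.006]
wrist_force: [-0.4, 0.4, -0.4]
width: -0.001
grip_force: 0.0
row [-0.382, 0.624, 0.208] [-0.0118, -0.0077, 0.0005] N 1 step mm 7.608178488948666 total [-0.38  0.62  0.21]
```

View pics/s8.png

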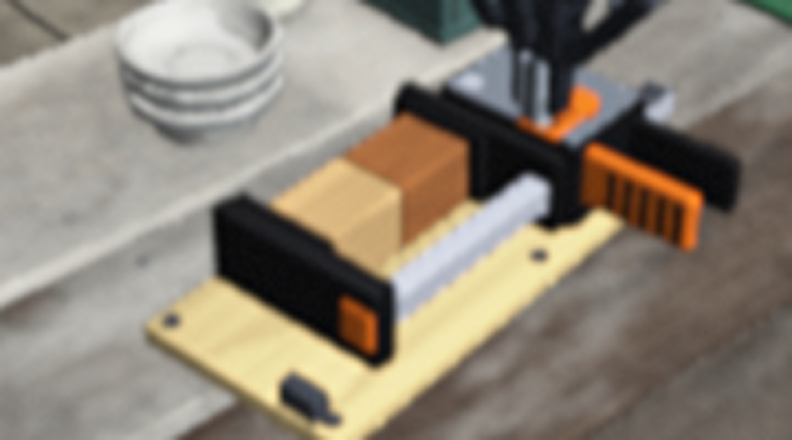

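```bash
python3 -m crank '[[[-0.3,0.2,0.4,-0.006,-0.004,0],[0,0,0.4,0,0,0],[0,0,0,0,0,0]]]'; python3 -m crank '[[[0,0,0.4,0,0,0],[0,0,0.3,0,0,0],[0,0,0,0,0,0]]]'
```

```text
time: 19.22
tool_pos: [0.4707, -0.1533, 0.0811]
tcp_rot: [-2.079, -2.353, 0.0]
wrist_force: [-0.6, -0.7, -1.5]
width: 0.0
grip_force: 0.0
time: 19.47
tool_pos: [0.4712, -0.1531, 0.0743]
tcp_rot: [-2.078, -2.353, -0.001]
wrist_force: [0.3, 1.4, 2.1]
width: 0.001
grip_force: 1.4
```

```bash
python3 -m crank '[[[0,0,0.3,0,0,0],[0,0,0.3,0,0,0],[0,0,0,0,0,0]]]'; python3 -m crank '[[[0,0,0.2,0,0,0],[0,0,0,0,0,0]]]'; python3 jaw.py|head -1
```

```text
time: 19.72
tool_pos: [0.4713, -0.1529, 0.0681]
tcp_rot: [-2.078, -2.353, -0.001]
wrist_force: [1.0, 3.0, 2.6]
width: -0.003
grip_force: 1.7
time: 19.88
tool_pos: [0.4714, -0.1529, 0.0668]
tcp_rot: [-2.078, -2.353, -0.001]
wrist_force: [-1.0, 4.9, 4.6]
width: 0.005
grip_force: 2.7
[([280.9, 260.9], 65)]
```

```bash
python3 -m crank '[[[0,0,0.1,0,0,0],[0,0,0,0,0,0],[0,0,0,0,0,0],[0,0,0,0,0,0],[0,0,0,0,0,0],[0,0,0,0,0,0],[0,0,0,0,0,0],[0,0,0,0,0,0]]]'; python3 jaw.py|head -1;  python3 -m crank '[[[0,0,0,0,0,0],[0,0,0,0,0,0],[0,0,0,0,0,0],[0,0,0,0,0,0],[0,0,0,0,0,0],[0,0,0,0,0,0],[0,0,0,0,0,0],[0,0,0,0,0,0]]]'; python3 jaw.py|head -1
python3 - <<'E'
from h import *
b=cv2.imread("pics/scene0.png");hsv=cv2.cvtColor(b,cv2.COLOR_BGR2HSV)
m=cv2.inRange(hsv,(4,180,90),(16,255,255))
n,l,s,c=cv2.connectedComponentsWithStats(m[230:275,265:320]);print([(c[i]+[265,230],s[i,4]) for i in range(1,n)])
E
```

```text
time: 20.6
tool_pos: [0.4715, -0.1529, 0.0665]
tcp_rot: [-2.078, -2.353, -0.001]
wrist_force: [-2.0, 5.5, 9.7]
width: 0.003
grip_force: 5.4
[([280.9, 260.9], 65)]
time: 21.32
tool_pos: [0.4715, -0.1529, 0.0665]
tcp_rot: [-2.078, -2.353, -0.001]
wrist_force: [-2.3, 4.6, 9.7]
width: -0.004
grip_force: 5.4
[([280.9, 260.9], 65)]
[(array([280.92063492, 260.95238095]), np.int32(63))]
```

The hub is back exactly at its starting pixel, so the jaw is fully open. Lift off and check.

```bash
python3 -m crank '[[[0,0,-1,0,0,0],[0,0,-2,0,0,0],[0,0,-3,0,0,0],[0,0,-3,0,0,0],[0,0,-2,0,0,0],[0,0,0,0,0,0],[0,0,0,0,0,0],[0,0,0,0,0,0]]]'; python3 jaw.py|head -1; python3 - <<'E'
from h import *
A=cv2.resize(read_camera("scene")[160:300,170:390],None,fx=3.6,fy=3.6,interpolation=cv2.INTER_CUBIC)
cv2.imwrite("pics/s9.png",A)
E
```

```text
time: 22.03
tool_pos: [0.4706, -0.1535, 0.1747]
tcp_rot: [-2.078, -2.353, 0.001]
wrist_force: [-0.0, 0.3, -0.5]
width: 0.001
grip_force: 0.0
[([280.9, 260.9], 65)]
```

View pics/s9.png

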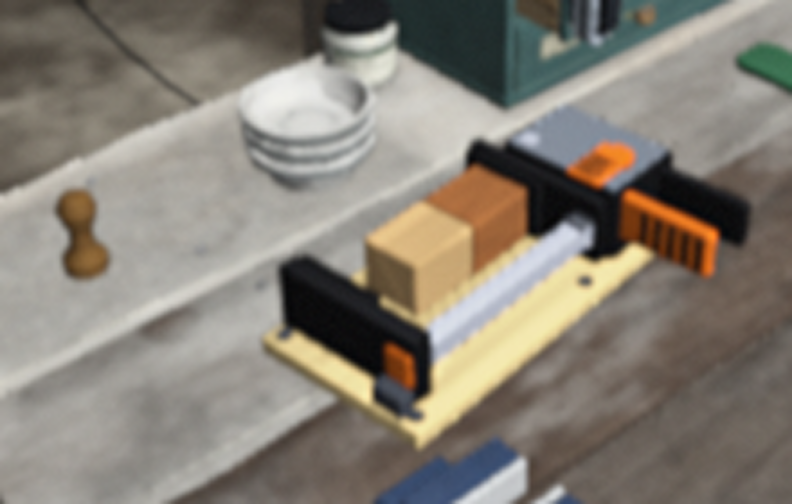

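The picture shows the closed block standing loose against the fixed jaw, with its joint line around (430,210). The moving jaw is fully open with its hub at (398,365), and both the tab and trigger are out.

```bash
python3 -c "
from workcell import *
print(finish_job())"
```

```text
the job is handed in; nothing more can be done
None
```

The job is handed in: five trigger squeezes closed the block (about 30 N at the last), the release tab let the jaw spring fully open, and the block stands loose on the board; the last picture shows the stamp and green rib in place, but the sanding block was out of its frame and I did not re-check it.

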